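# Tin through the recycling flap

## Task

Put the empty tin that stands on top of the recycling bin into the bin without picking it up: with one finger push the orange push plate over, which swings the self-closing flap down and open, keep it open, and with the other finger push the tin along the deck until it drops through the opening. Then let the flap close by itself and move clear. Do not lift, topple or push the tin onto the closed flap, and leave the bottle, jar and mug alone.

Things in the scene. Friction and masses are not known exactly. Their poses are not given: they have to be found in the camera images.
- bin: Sage-green recycling bin, fixed on the worktop, 220 (its x) x 155 (its y) x 170 mm high. Origin: centre of its underside; +x is the way the tin is pushed. In mm in this frame: cream deck top at z 170, inner floor at z 6; a green guide lip 10 mm high runs on the deck along its -y edge (y -77 to -66); the deck on the +y side of the push plate (y 30 to 77) is bare.
- opening (a point): Centre of the rectangular opening in the deck, at deck height: 50, -20, 170 mm in the bin's frame. The opening spans x 5 to 95, y -64 to 24 mm of the bin. The shut grey flap fills it and stands 7 mm proud of the deck, so it blocks the tin.
- plate_top (a point): Middle of the upper edge of the orange push plate, moving with it; with the flap shut at 0, 27.5, 206 mm of the bin. The plate, one piece with the flap, is 4 mm thick, stands upright from the deck (z 170 to 206), runs from x -92 to 91 mm, so also beside where the tin stands, and turns about a line along x at y 27.5, z 170.
- flap (a joint): Flap angle, rad: 0 shut; grows to a stop at 1.2 as the flap swings down and the plate leans to the bin's -y side. Push the plate from its +y side towards -y, fingertip 10 to 15 mm above the deck, 3 to 12 N: angle is about atan(distance pushed / tip height above deck). A spring shuts it when let go. The tin passes from about 0.9; the leaning plate then reaches about y 0 of the bin.
- tin: Empty closed steel tin with a red band and red top, upright cylinder 46 mm in diameter, 32 mm high, about 45 g. Origin: centre of its underside, z along its axis. It stands on the deck in front of the opening, at x -35 to -20, y -37 to -23 mm of the bin.
- tin_mid (a point): Centre of the tin, 16 mm above its underside.
- bottle: Bystander: purple drinking bottle, 64 mm in diameter, 200 mm high, standing on the worktop beside the bin. Origin: centre of its underside.
- jar: Bystander: amber jar, 60 mm in diameter, 90 mm high, standing on the worktop beside the bin. Origin: centre of its underside.
- mug: Bystander: white mug, 76 mm in diameter, 85 mm high, standing on the worktop beside the bin. Origin: centre of its underside.
Not all that is in view belongs to the job. Leave any black look-alike of the tin alone.

How it is judged:
By the outcome, as a careful person would: the job done as asked, in the order asked, and still so for the second after the job is handed in, with the robot touching nothing.
It also fails if it takes over 42 s, if anything falls off the work surface, if the arm or the gripper's body presses on something with over 40 N, if the wrist force passes 120 N, or if a joint passes its speed limit or range.

## Robot

A 6-joint arm with a two-finger parallel gripper is mounted at the origin on the work surface. World frame = base frame: x ahead of the robot, y to its left, z up, the work surface at z = 0. Lengths are in mm, angles in rad, forces in N, time in s.
With the tool pointing down it reaches from about 275 to 1000 mm from the base axis. Payload 8.4 kg.
Tool frame: the origin (TCP) lies at the very end of the fingers, on their centre line; the grasp point (between the pads) lies 19 mm behind it; x points along the fingers, y is the direction in which the jaws open and shut, and the axes are right-handed (so a half turn about x gives the same grasp; the last joint's range is limited). The gripper opens to 85 mm and grips with 20 to 120 N. Pads are 22 mm wide; open, the fingers measure 114 mm over their backs; the gripper's body (76 mm by 85 mm) begins 54 mm behind the grasp point. The pads swing forward as they close: fully open they stand 13 mm farther back than shut.
Start: joints at [-1.191, 0.353, 1.633, -0, 1.155, -0.002], TCP at [232.868, -580, 207.381] pointing down, gripper open.
Joint ranges: [-2.63, 2.63], [-0.92, 2.1], [0.06, 2.66], [-1.3, 4.44], [0, 2.69], [-3.02, 3.02]. Speed limits (rad/s): [2.22, 2.22, 2.79, 3.14, 3.14, 3.14].

## Interface

Orientations are given as [roll, pitch, yaw] about the fixed x, y, z axes, in that order (R = Rz(yaw) Ry(pitch) Rx(roll)).
In Python, from rig import r, grab_frame, camera_params, sign_off gives the robot as it stands.
- The arm moves only by the tool drive_tool, never from a script. Its argument "rows" is one flat list of numbers, 7 for each row, row after row: the shift along the tool's x, y, z in mm, then the turn, a rotation vector about the tool's x, y, z in degrees, then the opening in per cent of the stroke, from 0 (shut) to 100 (fully open). In form: [x, y, z, rx, ry, rz, fingers, x, y, z, rx, ry, rz, fingers, ...]. A call has 1 to 10 rows; each row is the pose to reach, as a shift and turn from the pose measured when the call began, along the tool's axes at that moment; what a row does not reach only later rows make up. A row lasts 1/8 s, in which the tool goes at most 62.5 mm and 10.7 degrees, less where a joint would pass 70% of its speed; a pose out of reach is approached as far as the arm can. A call with a gripper value outside its range is refused whole. The fingers move at their own pace and stop on an object; "newtons" is the grip in N (left out, the last holds). Time passes only in rows, so rows that repeat a pose let the fingers close. It gives the time, the measured TCP pose, the force and the opening at its end, in the units of the state.
- r.sense(): the state, without advancing time (a new reading comes with each control period).
- grab_frame(name): name is "side" or "top" or "wrist"; returns the picture (480x640x3 uint8, red, green, blue); there is no depth.
- camera_params(name): a dict with "vertical_fov" (degrees; the focal length in pixels is half the picture's height over the tangent of half this angle, whatever the lens; pixels are square), "cx", "cy" (the principal point, pixels), "pose" (4x4, takes a point from camera to world coordinates); the wrist camera has in their place "tool_from_camera" (4x4, takes a point from camera to tool coordinates, whose origin is the TCP and whose axes are the tool frame's). Camera axes: x right, y down, z forward; pixel columns grow to the right and rows downward; lengths in mm; the calibration is good to about 2 mm. A picture is of the moment at which its call begins: read the wrist's pose just before it. camera_params takes no time and is no camera call.
- sign_off(): hands the job in, once; it reports no verdict.
The state is a dict: "clock": time; "qpos": joint angles; "qvel": joint speeds; "joint_efforts": joint torques, N m; "eef_pos": TCP position; "tcp_rot": TCP orientation; "contact_force": force on the tool from outside, world axes, zero at the start; "wrist_torque": the same for the moment, N m; "opening": opening from 0.0 (shut) to 1.0 (fully open).
Only numpy, scipy, OpenCV 4.12 (cv2) and the standard library are available. Lean on these libraries where they do the work, as an engineer would, in place of code of your own. Each camera call takes 0.05 s, during which the arm holds its last target.

## Working session

There is one attempt and no reset: what is moved stays moved. The work goes in short steps, Python scripts to look and compute and a tool call to move; the robot and the scene stay as the last step left them, time stands still between calls to the robot, and variables do not carry over. Pictures are saved under pics/ and viewed, and the job is handed in when it is done.

Besides the shell and the picture viewer there is one more tool, called after "Request:" as name(argument=value, ...) on one line, values as JSON. drive_tool: Moves the arm, as the interface text tells. Its arguments: {"type":"object","properties":{"rows":{"type":"array","items":{"type":"number"}},"newtons":{"type":"number"}},"required":["rows"]}

```bash
ls; mkdir -p pics; python3 - <<'E'
from rig import *
import cv2
s=r.sense();print(s)
for n in("side","top"):
    p=camera_params(n);print(n,p)
    cv2.imwrite(f"pics/{n}0.png",grab_frame(n)[:,:,::-1])
print(camera_params("wrist"))
E
```

```text
pics
{'clock': 0.0, 'qpos': array([-1.19137174e+00,  3.53640153e-01,  1.63416700e+00,  2.18688703e-05,
        1.15520847e+00, -2.42498298e-03]), 'qvel': array([-0.00020997,  0.0008898 , -0.00020912,  0.00045263, -0.00069467,
       -0.00121763]), 'joint_efforts': array([ 2.84367285e-03, -6.05241609e+01, -3.42066085e+01,  6.60035244e-05,
        9.40124562e-03, -5.42502789e-06]), 'eef_pos': array([ 232.6936252 , -579.49438626,  206.65264572]), 'tcp_rot': array([-1.5872719 ,  1.56937322,  1.93616149]), 'contact_force': array([-0.49173859, -0.61937934, -0.98390652]), 'wrist_torque': array([ 0.00440357,  0.00449874, -0.05112219]), 'opening': 0.9977405281531729}
side {'vertical_fov': 57.30982289514804, 'cx': 320.6729326397591, 'cy': 240.13686667257127, 'pose': array([[-8.66307333e-01, -2.63995805e-01,  4.24049314e-01,
         1.84377456e+02],
       [-4.98924006e-01,  4.16155594e-01, -7.60190343e-01,
         7.20359152e+02],
       [ 2.42165676e-02, -8.70126851e-01, -4.92232487e-01,
         5.95159635e+02],
       [ 0.00000000e+00,  0.00000000e+00,  0.00000000e+00,
         1.00000000
[... 198 characters left out ...]
   [-9.99948260e-01, -1.00527426e-02,  1.55555640e-03,
         6.02952077e+01],
       [-5.76987168e-04, -9.66224419e-02, -9.95320939e-01,
         1.12268006e+03],
       [ 0.00000000e+00,  0.00000000e+00,  0.00000000e+00,
         1.00000000e+00]])}
{'vertical_fov': 65.76596999691844, 'cx': 320.9944406445247, 'cy': 241.1270930966955, 'tool_from_camera': array([[ 8.78029835e-04, -2.60016403e-01,  9.65603800e-01,
        -1.66289060e+02],
       [ 9.99999447e-01, -3.29964155e-04, -9.98158295e-04,
         9.75255997e-02],
       [ 5.78152172e-04,  9.65604143e-01,  2.60015970e-01,
        -6.61525960e+01],
       [ 0.00000000e+00,  0.00000000e+00,  0.00000000e+00,
         1.00000000e+00]])}
```

View pics/side0.png

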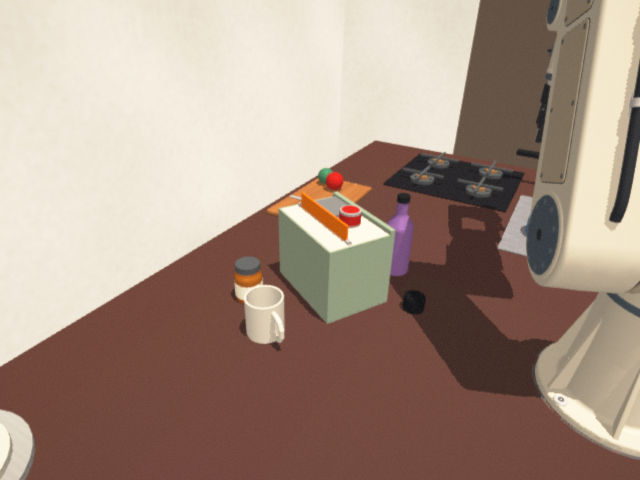

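View pics/top0.png

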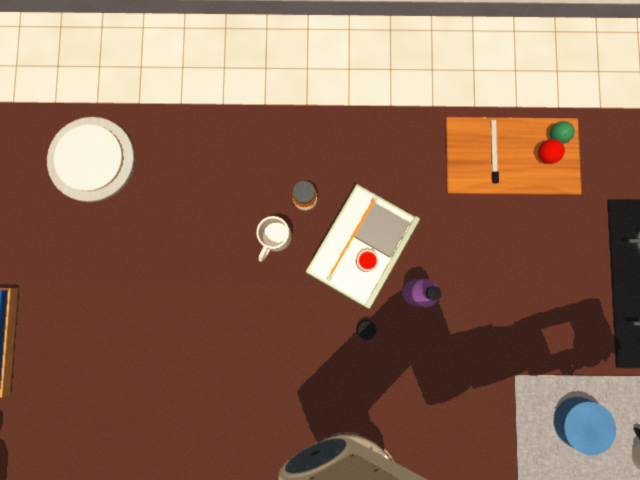

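The side view shows the green bin with its orange plate and the red tin at about (350,215). In the top view the bin spans (307..418, 185..305) and the tin is at (368,260). The black look-alike stands on the worktop at (367,329), so the red-topped one on the deck fits the description. I'll measure next and confirm with a crop.

```bash
cat > h.py <<'E'
import numpy as np,cv2
from rig import *
def K(p):
    f=240/np.tan(np.radians(p["vertical_fov"])/2);return f,p["cx"],p["cy"]
def ray(p,uv,T=None):
    T=p["pose"] if T is None else T
    f,cx,cy=K(p);d=np.array([(uv[0]-cx)/f,(uv[1]-cy)/f,1]);return T[:3,3],T[:3,:3]@d
def onz(p,uv,z,T=None):
    o,d=ray(p,uv,T);return o+d*(z-o[2])/d[2]
def proj(p,X,T=None):
    T=p["pose"] if T is None else T
    f,cx,cy=K(p);c=T[:3,:3].T@(np.array(X)-T[:3,3]);return np.array([cx+f*c[0]/c[2],cy+f*c[1]/c[2]])
E
python3 - <<'E'
from h import *
a=cv2.imread("pics/top0.png");c=cv2.resize(a[170:350,260:460],None,fx=4,fy=4,interpolation=cv2.INTER_CUBIC)[:600]
cv2.imwrite("pics/topc.png",c[:, :800])
b=cv2.imread("pics/side0.png");cv2.imwrite("pics/sidec.png",cv2.resize(b[185:325,260:430],None,fx=4,fy=4,interpolation=cv2.INTER_CUBIC))
p=camera_params("top");q=camera_params("side")
for nm,im,pp in(("top",a,p),("side",b,q)):
    hsv=cv2.cvtColor(im,cv2.COLOR_BGR2HSV);H,S,V=cv2.split(hsv)
    red=(((H<4)|(H>174))&(S>200)&(V>110)).astype(np.uint8)
    org=((H>=6)&(H<=16)&(S>200)&(V>150)).astype(np.uint8)
    for n,m,z in(("red",red,202),("org",org,206)):
        k,l,st,ce=cv2.connectedComponentsWithStats(m)
        for i in range(1,k):
            if st[i,4]>40: print(nm,n,st[i],ce[i].round(1),onz(pp,ce[i],z).round(1), cv2.minAreaRect(np.argwhere(l==i)[:,::-1].astype(np.float32)))
E
```

```text
top red [538 140  26  23 463] [550.8 151.1] [ 769.3 -417.5  202. ] ((550.5, 151.0), (22.0, 25.0), 90.0)
top red [360 252  16  17 215] [367.4 260. ] [534.1 -29.1 202. ] ((367.5, 260.0), (16.0, 15.0), 90.0)
top org [ 446  117  135   77 6964] [508.7 157.6] [ 753.  -326.2  206. ] ((513.0, 155.0), (76.0, 134.0), 90.0)
top org [294 197  22  10  47] [304.8 202.8] [652.1 102.  206. ] ((305.010009765625, 202.06997680664062), (7.212490081787109, 21.213205337524414), 81.8698959350586)
side red [327 173  16  16 212] [334.3 180.6] [ 640.1 -155.5  202. ] ((334.5, 180.5), (15.0, 15.0), 90.0)
side red [343 207  15   5  64] [350.1 209. ] [537. -34. 202.] ((350.0, 209.0), (4.0, 14.0), 90.0)
side red [340 215  20  10 118] [350.5 220. ] [513.5  11.2 202. ] ((349.2835998535156, 220.0561981201172), (19.523712158203125, 8.11307144165039), 6.009005546569824)
side org [302 193  47  47 703] [324.9 216.5] [560.3  31.8 206. ] ((324.1762390136719, 214.77774047851562), (61.81526565551758, 14.238043785095215), 38.41805648803711)
side org [235 272  27  14 219] [248.5 279.1] [552.8 285.1 206. ] ((248.2645721435547, 279.04217529296875), (12.171459197998047, 26.24877166748047), 85.03025817871094)
```

View pics/topc.png

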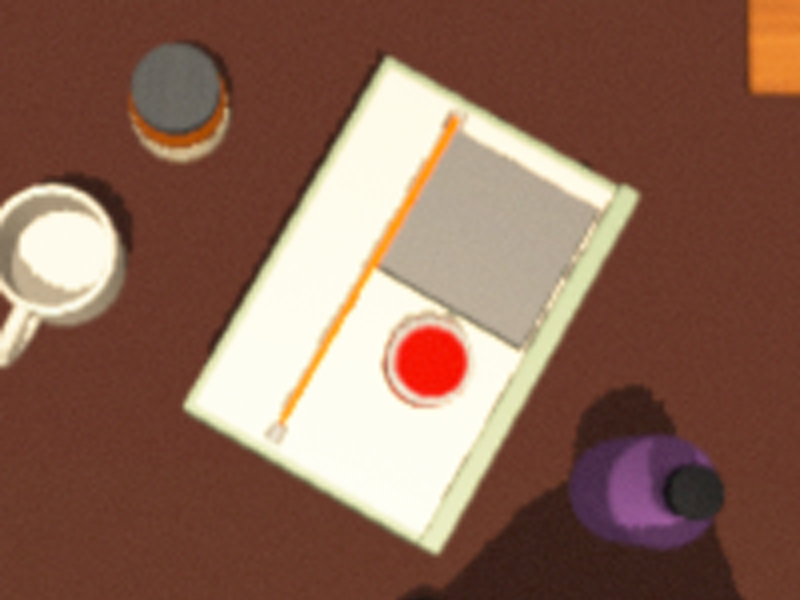

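View pics/sidec.png

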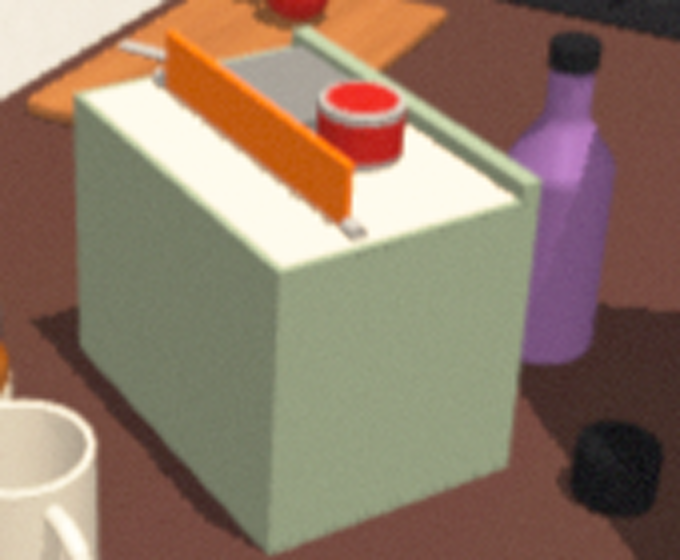

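```bash
cat >> h.py <<'E'
def fit():
    p=camera_params("top");q=camera_params("side")
    B=np.array([[110,77.5],[-110,77.5],[-110,-77.5],[110,-77.5]])
    uv=np.array([[388,57],[186,407],[438,552],[638,192]])/4+[260,170]-0.375
    W=np.array([onz(p,u,z)[:2] for u,z in zip(uv,[170,170,180,180])])
    Bm=B.mean(0);Wm=W.mean(0);b=B-Bm;w=W-Wm
    th=np.arctan2((b[:,0]*w[:,1]-b[:,1]*w[:,0]).sum(),(b*w).sum())
    R=np.array([[np.cos(th),-np.sin(th)],[np.sin(th),np.cos(th)]])
    return th,R,Wm-R@Bm,W
E
python3 - <<'E'
from h import *
p=camera_params("top");q=camera_params("side")
th,R,t,W=fit()
print("yaw",np.degrees(th),"t",t);print("sides",[np.linalg.norm(W[i]-W[(i+1)%4]).round(1) for i in range(4)])
print("resid bin",((W-t)@R).round(1).tolist())
tb=lambda X:(R.T@(X[:2]-t)).round(1)
print("tin top cam",tb(onz(p,[367.4,260],202)),"side",tb(onz(q,[350.1,209],202)))
# plate ends (top edge) in top crop
for u in([458,115],[283,422]): print("plate",tb(onz(p,np.array(u)/4+[260,170]-.375,206)))
# side corners
for n,u,z in(("-x+y",[282,270],170),("+x+y",[77,95],170),("-x-y lip",[540,183],180),("-x+y bottom",[270,552],0),("plate -x top",[352,163],206),("plate +x top",[168,32],206)):
    print(n,tb(onz(q,np.array(u)/4+[260,185]-.375,z)))
# bystanders
print("bottle cap",onz(p,[433,293],200)[:2],tb(onz(p,[433,293],200)),"jar",tb(onz(p,[304,192],90)),"mug",tb(onz(p,[274,233],85)))
E
```

```text
yaw -29.21976006309571 t [568.96288357 -21.59441074]
sides [np.float64(219.5), np.float64(153.2), np.float64(219.6), np.float64(152.6)]
resid bin [[109.8, 76.4], [-109.6, 76.5], [-109.9, -76.7], [109.7, -76.2]]
tin top cam [-26.7 -23.5] side [-21.8 -26.5]
plate [92.3 27.6]
plate [-92.1  27.5]
-x+y [-105.4   73.4]
+x+y [111.2  73.9]
-x-y lip [-109.4  -77. ]
-x+y bottom [-105.5   73.8]
plate -x top [-87.1  23.8]
plate +x top [92.2 26.4]
bottle cap [ 467.62606573 -164.31767397] [ -18.8 -174. ] jar [ 50.8 178.7] mug [-68.  191.6]
```

```bash
cat >> h.py <<'E'
from scipy.spatial.transform import Rotation as Ro
def pose():
    s=r.sense();return s["eef_pos"],Ro.from_euler("xyz",s["tcp_rot"]).as_matrix(),s
def plan(b,z,flip=1):
    th,R,t,_=fit();P,T,s=pose()
    X=np.r_[R@np.array(b,float)+t,z]
    by=np.r_[R[:,1],0]*flip; G=np.c_[[0,0,-1],by,np.cross([0,0,-1],by)]
    return T.T@(X-P),np.degrees(Ro.from_matrix(T.T@G).as_rotvec())
def binpos():
    th,R,t,_=fit();P,T,s=pose();return R.T@(P[:2]-t),P[2]-170,R.T@s["contact_force"][:2],s["contact_force"][2],s["opening"],s["clock"]
E
python3 - <<'E'
from h import *
P,T,s=pose();print(T.round(2))
for f in(1,-1):print(plan([-70,22],310,f))
th,R,t,_=fit();print(R@[-70,22]+t)
E
```

```text
[[-0.    0.37 -0.93]
 [ 0.   -0.93 -0.37]
 [-1.   -0.   -0.  ]]
(array([-102.67849828, -460.92347591, -493.11205097]), array([-1.28905244e+02, -8.22488684e-02,  3.80209039e-02]))
(array([-102.67849828, -460.92347591, -493.11205097]), array([5.10947285e+01, 3.15288743e-02, 6.82049601e-02]))
[518.60965445  31.77742   ]
```

Request:
drive_tool(rows=[-50,-20,-20,-9,0,0,60,-103,-60,-64,-18,0,0,40,-103,-100,-107,-27,0,0,35,-103,-140,-150,-36,0,0,35,-103,-180,-193,-45,0,0,35,-103,-220,-235,-54,0,0,35,-103,-260,-278,-63,0,0,35,-103,-300,-321,-72,0,0,35,-103,-340,-364,-81,0,0,35,-103,-380,-407,-90,0,0,35], newtons=40)

```text
clock: 1.35
eef_pos: [469.2, -73.5, 310.2]
tcp_rot: [3.075, 1.57, 1.891]
contact_force: [0.9, -0.4, -0.0]
opening: 0.354
```

```bash
python3 - <<'E'
from h import *
print(plan([-70,22],310),binpos())
E
```

```text
(array([  0.25060884,  85.48643805, -78.86428832]), array([-3.86028862e+01, -5.73397771e-02, -2.44729736e-02])) (array([-61.70487807, -94.01178841]), np.float64(140.16052868559973), array([0.99461972, 0.12943246]), np.float64(-0.0014829755124837612), 0.35400644857532865, 1.35)
```

Request:
drive_tool(rows=[0,22,-20,-10,0,0,35,0,43,-40,-19.5,0,0,35,0,64,-60,-29,0,0,35,0,85.5,-79,-38.6,0,0,35,0,85.5,-79,-38.6,0,0,35])

```text
clock: 1.98
eef_pos: [518.9, 33.2, 309.8]
tcp_rot: [2.782, 1.569, 2.274]
contact_force: [-0.6, 0.3, -0.0]
opening: 0.348
```

```bash
python3 - <<'E'
from h import *
print(plan([-70,22],310),binpos())
for n in("wrist","side","top"): cv2.imwrite(f"pics/{n}1.png",grab_frame(n)[:,:,::-1])
E
```

```text
(array([-0.22056041, -1.38946062,  0.47572589]), array([ 0.15229777, -0.08703978, -0.03261482])) (array([-70.4797516 ,  23.38831586]), np.float64(139.78095594766876), array([-0.67041087, -0.06453901]), np.float64(-0.041679064676108955), 0.3481196574590765, 1.975)
```

View pics/wrist1.png

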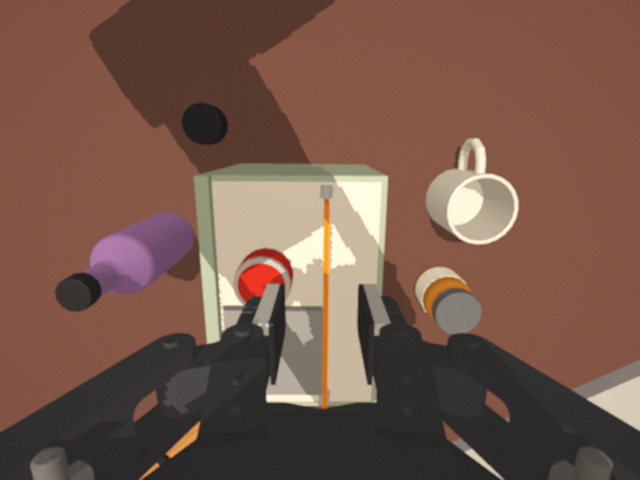

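View pics/side1.png

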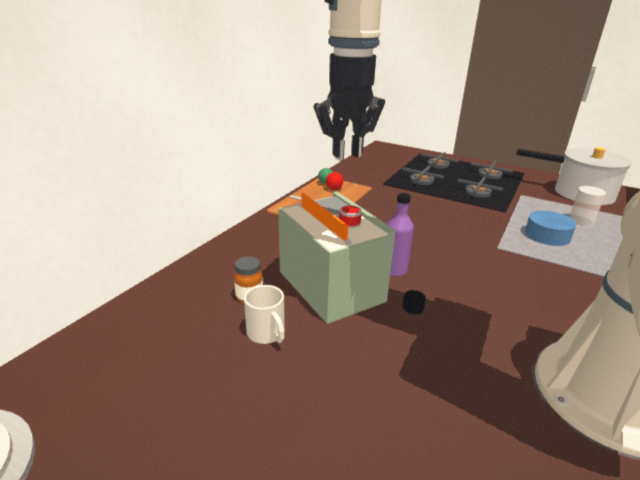

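The wrist view looks down with image right = bin +y and image up = bin -x. The tin is at (265,280), the plate runs along u≈326 between the two fingers (tips near (275,290) and (368,290)), and the -x deck corner is at (386,177). I'll check the bin fit against this view.

```bash
python3 - <<'E'
from h import *
p=camera_params("wrist");P,T,s=pose();M=np.eye(4);M[:3,:3]=T;M[:3,3]=P;C=M@p["tool_from_camera"]
th,R,t,_=fit();tb=lambda X:(R.T@(X[:2]-t)).round(1)
im=cv2.imread("pics/wrist1.png")
cv2.imwrite("pics/wc.png",cv2.resize(im[150:350,180:400],None,fx=3,fy=3,interpolation=cv2.INTER_CUBIC))
hsv=cv2.cvtColor(im,cv2.COLOR_BGR2HSV);H,S,V=cv2.split(hsv)
m=(((H<4)|(H>174))&(S>210)&(V>220)).astype(np.uint8)[:350];k,l,st,ce=cv2.connectedComponentsWithStats(m)
for i in range(1,k):
  if st[i,4]>200: print(st[i],ce[i],tb(onz(p,ce[i],202,C)))
print("plate end",tb(onz(p,[326.5,201],206,C)),"corner+y",tb(onz(p,[386,178],170,C)),"plate far",tb(onz(p,[324.5,406],206,C)))
for n,u in(("L",[283,287]),("R",[360,287])):
  # point at given depth: tool x=-? use tool-frame
  for x in(0,-5,-10):
    o,d=ray(p,u,p["tool_from_camera"]);print(n,(o+d*(x-o[0])/d[0]).round(1))
E
```

```text
[241 265  38  30 621] [258.55072464 277.76489533] [-32.4 -27.3]
plate end [-93.5  25.9] corner+y [-106.8   75.1] plate far [82.7 24.4]
L [  0.  -17.8   2.2]
L [ -5.  -17.3   0.2]
L [-10.  -16.7  -1.9]
R [ 0.  19.1  2.2]
R [-5.  18.5  0.2]
R [-10.   18.   -1.8]
```

View pics/wc.png

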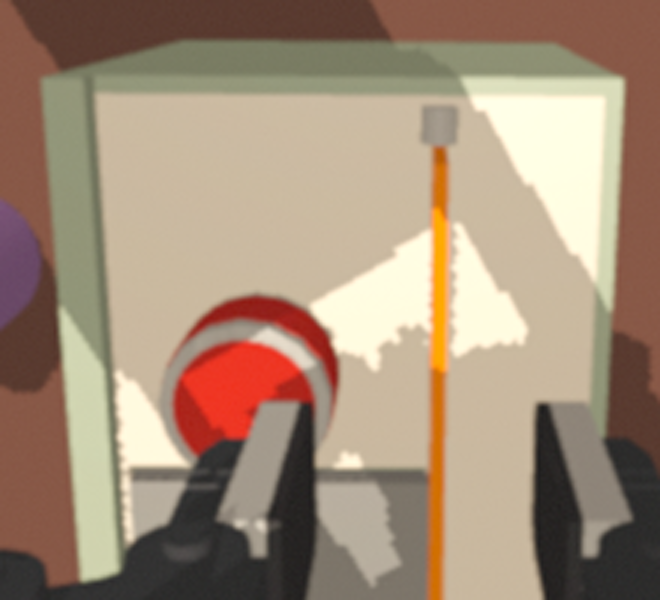

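```bash
python3 - <<'E'
from h import *
q=camera_params("side");P,T,s=pose()
im=cv2.imread("pics/side1.png")[60:180,290:410];im=cv2.resize(im,None,fx=5,fy=5,interpolation=cv2.INTER_CUBIC)
for x in(0,-10,-20,-30):
  for y in(-15,15):
    for z in (-11,11):
      u=proj(q,P+T@np.array([x,y,z]));c=((u-[290,60]+.5)*5).astype(int);cv2.circle(im,tuple(map(int,c)),3,[(0,0,255),(0,255,0),(255,0,0),(0,255,255)][-x//10],-1)
cv2.imwrite("pics/sc.png",im)
E
```

```text
(no output)
```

View pics/sc.png

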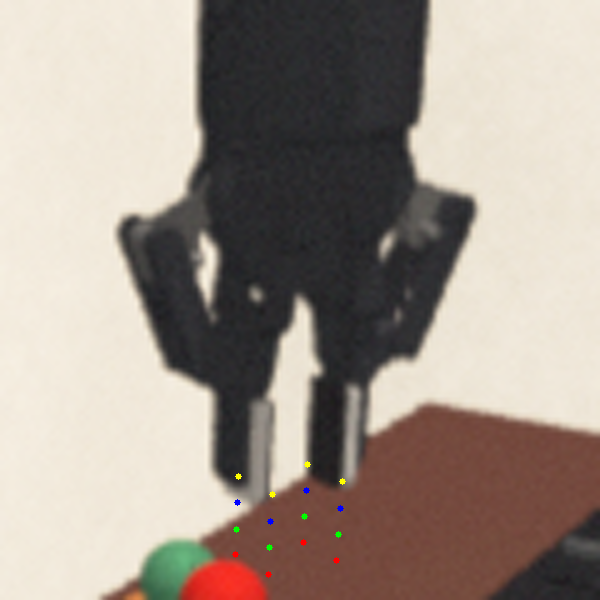

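Both the side and wrist views put the fingertips about 25 mm behind the nominal TCP, which is more than the text suggests. I'll descend to a height that is safe on either reading and look again.

Request:
drive_tool(rows=[30,0,0,0,0,0,35,60,0,0,0,0,0,35,90,0,0,0,0,0,35,110,0,0,0,0,0,35,122,0,0,0,0,0,35,122,0,0,0,0,0,35])

```text
clock: 2.88
eef_pos: [517.5, 31.0, 187.6]
tcp_rot: [-2.84, 1.568, 2.93]
contact_force: [-0.5, -0.5, 1.1]
opening: 0.348
```

```bash
python3 - <<'E'
from h import *
print(binpos())
q=camera_params("side");P,T,s=pose()
f=grab_frame("side")[:,:,::-1];im=f[150:300,260:420].copy();im=cv2.resize(im,None,fx=5,fy=5,interpolation=cv2.INTER_CUBIC)[:600]
for x in(0,-10,-20,-30):
  for y in(-15,15):
    for z in (-11,11):
      u=proj(q,P+T@np.array([x,y,z]));c=((u-[260,150]+.5)*5).astype(int);cv2.circle(im,tuple(map(int,c)),3,[(0,0,255),(0,255,0),(255,0,0),(0,255,255)][-x//10],-1)
cv2.imwrite("pics/sc2.png",im)
E
```

```text
(array([-70.60508407,  20.73785797]), np.float64(17.597474736683125), array([-0.14228135, -0.69677215]), np.float64(1.0742803105962233), 0.34757169807423743, 2.875)
```

View pics/sc2.png

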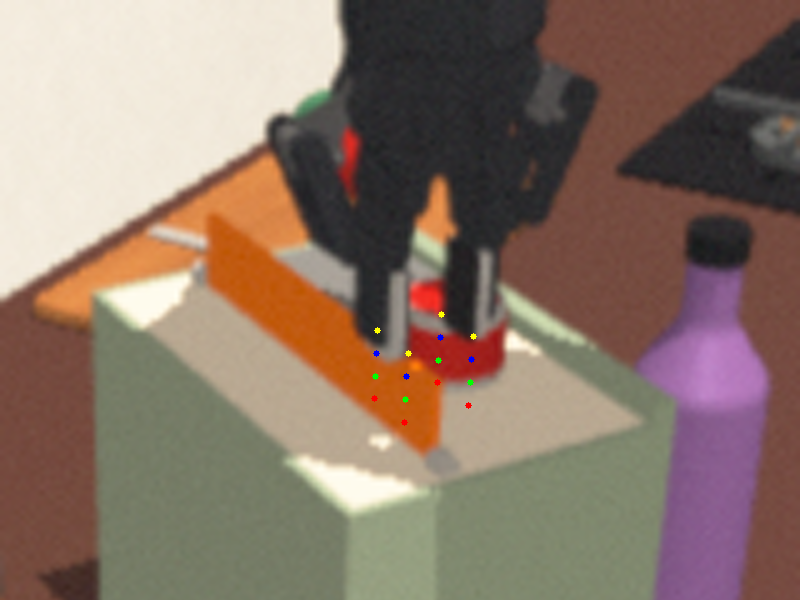

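The fingers straddle the plate, with A on the +y side near (385,350) and B behind the tin near (465,330). The tips look about 27 mm above the nominal TCP. I'll go down in small steps while watching the force.

Request:
drive_tool(rows=[5,0,0,0,0,0,35,10,0,0,0,0,0,35,15,0,0,0,0,0,35,15,0,0,0,0,0,35])

```text
clock: 3.42
eef_pos: [517.7, 31.1, 172.9]
tcp_rot: [-2.923, 1.569, 2.848]
contact_force: [0.6, 0.4, -0.1]
opening: 0.35
```

```bash
python3 - <<'E'
from h import *
print(binpos())
f=grab_frame("side")[:,:,::-1];cv2.imwrite("pics/sc3.png",cv2.resize(f[150:270,260:420],None,fx=5,fy=5,interpolation=cv2.INTER_CUBIC))
f=grab_frame("wrist")[:,:,::-1];cv2.imwrite("pics/w3.png",f)
E
```

```text
(array([-70.4840695 ,  21.00912384]), np.float64(2.8661997124948755), array([0.3571527 , 0.60095462]), np.float64(-0.12659278583574218), 0.3502242691764154, 3.425)
```

View pics/sc3.png

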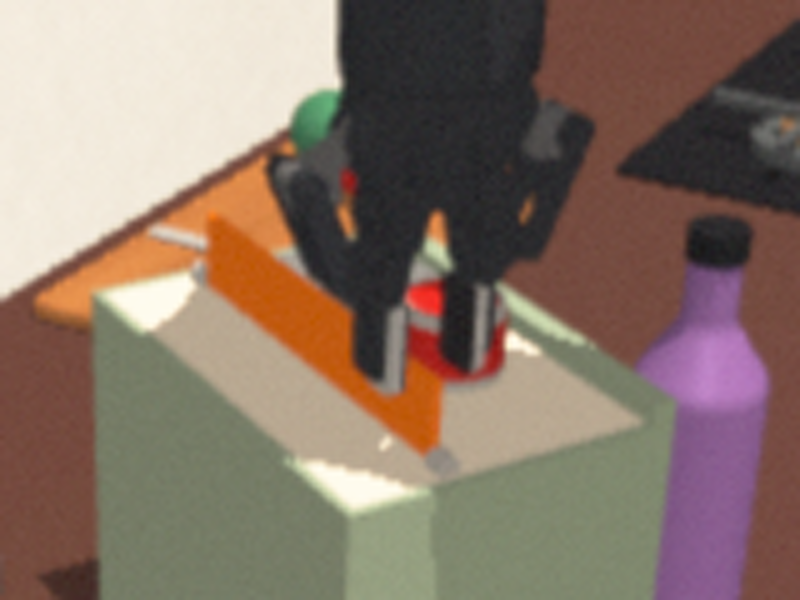

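View pics/w3.png

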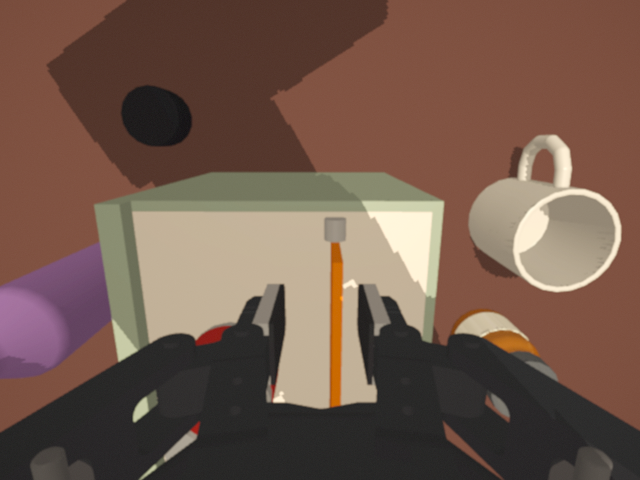

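Request:
drive_tool(rows=[4,0,0,0,0,0,35,8,0,0,0,0,0,35,12,0,0,0,0,0,35,16,0,0,0,0,0,35,16,0,0,0,0,0,35])

```text
clock: 4.15
eef_pos: [517.7, 31.2, 156.9]
tcp_rot: [-2.922, 1.569, 2.848]
contact_force: [-0.4, 0.1, -0.7]
opening: 0.35
```

```bash
python3 - <<'E'
from h import *
print(binpos())
q=camera_params("side");P,T,s=pose()
f=grab_frame("side")[:,:,::-1].copy();im=cv2.resize(f[180:270,280:400],None,fx=6,fy=6,interpolation=cv2.INTER_CUBIC)
for x in(-20,-25,-30):
  for y in(-15,15):
    for z in (-11,11):
      u=proj(q,P+T@np.array([x,y,z]));c=((u-[280,180]+.5)*6).astype(int);cv2.circle(im,tuple(map(int,c)),2,{-20:(255,0,0),-25:(0,255,0),-30:(0,255,255)}[x],-1)
cv2.imwrite("pics/sc4.png",im)
f=grab_frame("top")[:,:,::-1];cv2.imwrite("pics/t4.png",cv2.resize(f[170:320,260:460],None,fx=4,fy=4))
E
```

```text
(array([-70.45775272,  21.02850878]), np.float64(-13.110565581697216), array([-0.39385697, -0.12812203]), np.float64(-0.7044045766212469), 0.3497401135027181, 4.15)
```

View pics/sc4.png

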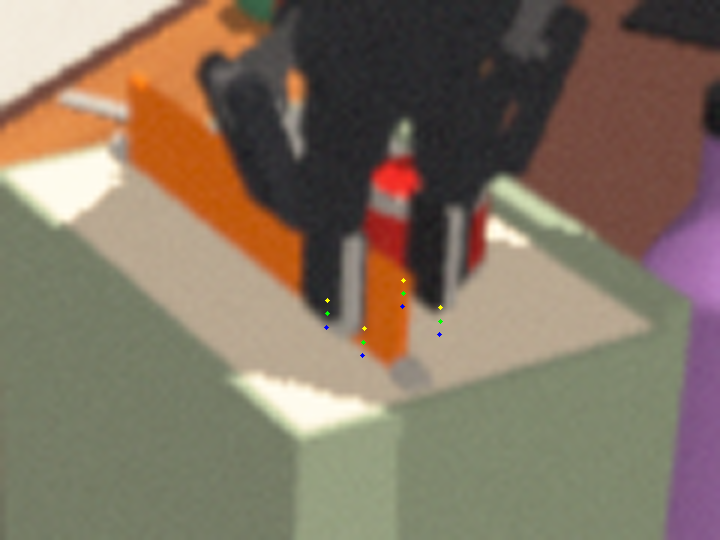

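View pics/t4.png

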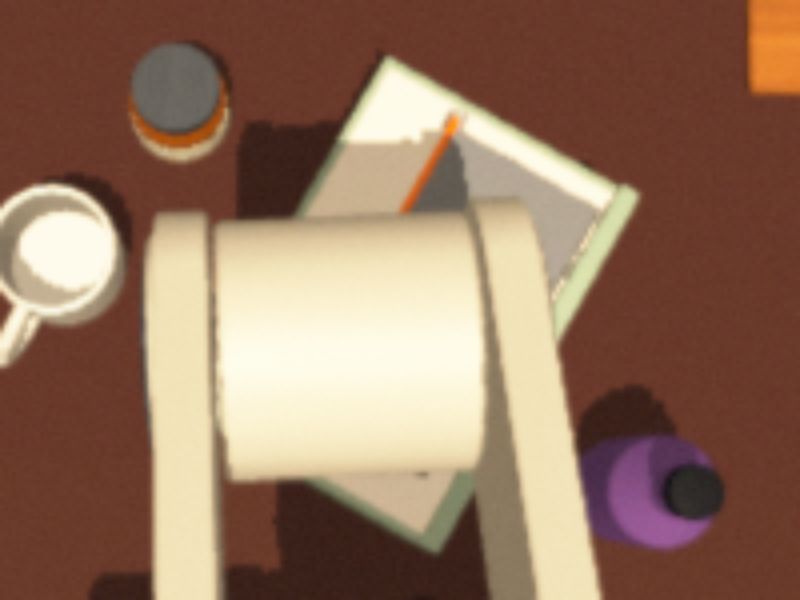

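Request:
drive_tool(rows=[2,0,0,0,0,0,35,2,-4,0,0,0,0,35,2,-8,0,0,0,0,35,2,-11,0,0,0,0,35,2,-14,0,0,0,0,35,2,-17,0,0,0,0,35,2,-20,0,0,0,0,35,2,-20,0,0,0,0,35])

```text
clock: 5.25
eef_pos: [509.9, 15.0, 156.2]
tcp_rot: [1.384, 1.567, 0.87]
contact_force: [3.4, 8.9, 2.1]
opening: 0.346
```

```bash
cat > look.py <<'E'
from h import *
import sys
k=sys.argv[1]
print(binpos())
f=grab_frame("side")[:,:,::-1].copy();cv2.imwrite(f"pics/s{k}.png",cv2.resize(f[180:270,280:400],None,fx=6,fy=6,interpolation=cv2.INTER_CUBIC))
f=grab_frame("wrist")[:,:,::-1];cv2.imwrite(f"pics/w{k}.png",f)
E
python3 look.py 5
```

```text
(array([-69.38665415,   3.08655884]), np.float64(-13.772190818418807), array([-1.35558288,  9.43519907]), np.float64(2.1178357658943883), 0.34579265600469733, 5.25)
```

View pics/s5.png

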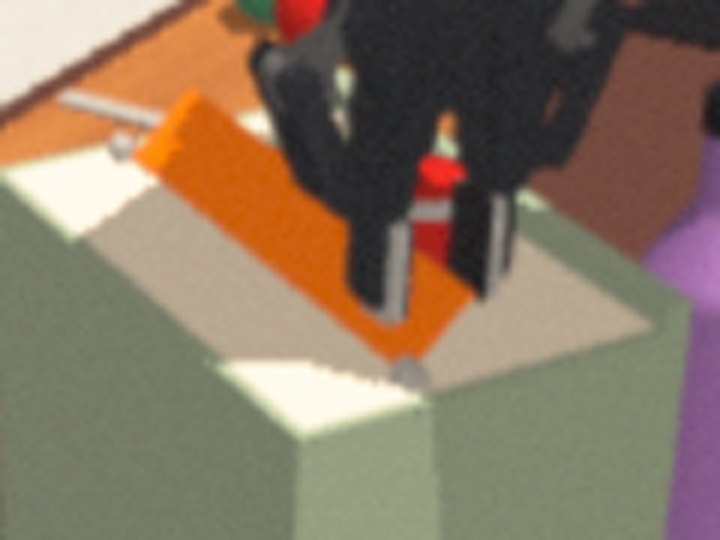

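View pics/w5.png

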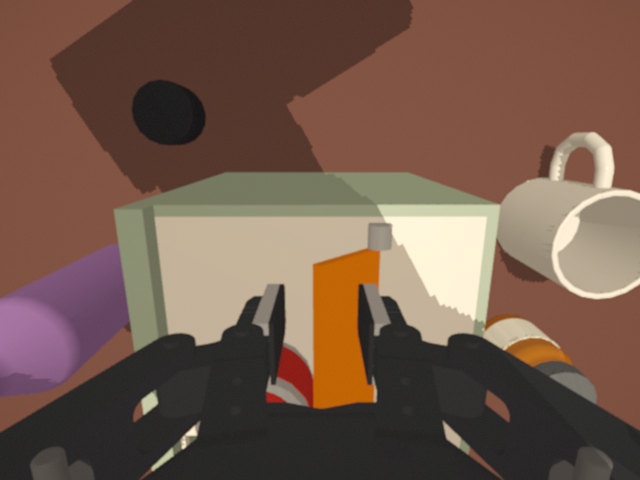

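The plate now leans clearly; in the wrist view its upper -x corner is at (314,266). I'll work out its angle.

```bash
cat > ang.py <<'E'
from h import *
import sys
u=[float(sys.argv[1]),float(sys.argv[2])]
p=camera_params("wrist");P,T,s=pose();M=np.eye(4);M[:3,:3]=T;M[:3,3]=P;C=M@p["tool_from_camera"]
th,R,t,_=fit();o,d=ray(p,u,C)
for x in(-92,-89):
    ob=R.T@(o[:2]-t);db=R.T@d[:2];k=(x-ob[0])/db[0];y=ob[1]+k*db[1];z=o[2]+k*d[2]-170
    print("x",x,"y",y,"z",z,"ang(y)",np.arcsin(min(1,(26.5-y)/36)),"atan",np.arctan2(26.5-y,z))
# by radius: y on ray for candidate angle
for a in np.arange(.5,1.25,.1):
    z=170+36*np.cos(a);X=onz(p,u,z,C);b=R.T@(X[:2]-t);print(round(a,2),b.round(1),"expect y",round(26.5-36*np.sin(a),1))
E
python3 ang.py 314 266
```

```text
x -92 y 1.0183770480058811 z 27.841203908296734 ang(y) 0.7864113649146284 atan 0.7411761524272953
x -89 y 0.8677406067431286 z 19.055648536450462 ang(y) 0.7923526481266897 atan 0.9315168647541403
0.5 [-93.3   1.1] expect y 9.2
0.6 [-92.6   1.1] expect y 6.2
0.7 [-91.9   1. ] expect y 3.3
0.8 [-91.1   1. ] expect y 0.7
0.9 [-90.1   0.9] expect y -1.7
1.0 [-89.1   0.9] expect y -3.8
1.1 [-88.1   0.8] expect y -5.6
1.2 [-86.9   0.8] expect y -7.1
```

Request:
drive_tool(rows=[0,-3,0,0,0,0,35,0,-5,0,0,0,0,35,0,-7,0,0,0,0,35,0,-7,0,0,0,0,35])

```text
clock: 5.85
eef_pos: [508.6, 10.1, 157.4]
tcp_rot: [1.178, 1.561, 0.663]
contact_force: [3.8, 7.9, 1.5]
opening: 0.35
```

```bash
python3 look.py 6
```

```text
(array([-68.18489434,  -1.76843925]), np.float64(-12.588732706637416), array([-0.50127258,  8.76601893]), np.float64(1.5382873703752526), 0.3501954675976166, 5.85)
```

View pics/s6.png

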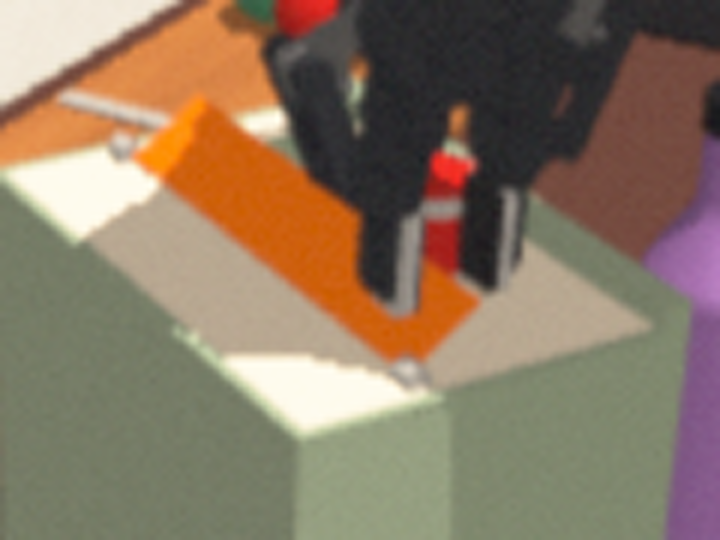

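View pics/w6.png

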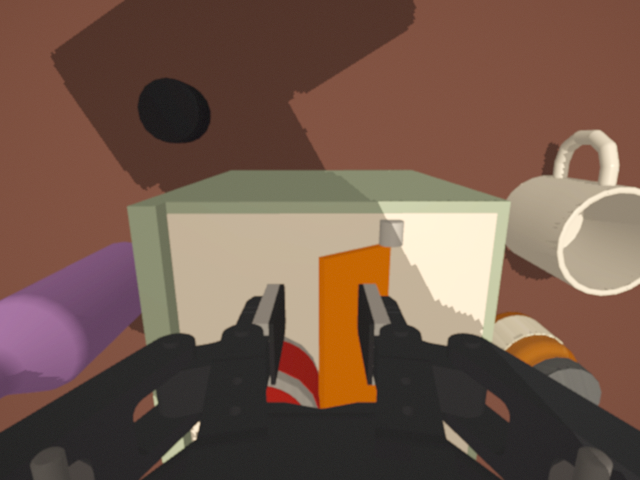

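```bash
python3 ang.py 319 258 | tail -6; python3 -c "
from h import *
print(plan([-68,-2],157))"
```

```text
0.7 [-93.4  -2.3] expect y 3.3
0.8 [-92.7  -2.3] expect y 0.7
0.9 [-91.8  -2.3] expect y -1.7
1.0 [-90.9  -2.3] expect y -3.8
1.1 [-89.9  -2.3] expect y -5.6
1.2 [-88.8  -2.3] expect y -7.1
(array([ 0.38279728, -0.23648838,  0.17305284]), array([-0.26926502,  0.2041985 , -0.49037375]))
```

Request:
drive_tool(rows=[1.5,-3,0,0,0,0,35,1.5,-5,0,0,0,0,35,1.5,-5,3,0,0,0,35,1.5,-5,6,0,0,0,35,1.5,-5,6,0,0,0,35])

```text
clock: 6.58
eef_pos: [511.4, 3.7, 156.6]
tcp_rot: [1.288, 1.56, 0.773]
contact_force: [-2.1, 6.6, 6.2]
opening: 0.348
```

```bash
python3 look.py 7
```

```text
(array([-62.53538374,  -6.04739842]), np.float64(-13.41425442283628), array([-5.00969543,  4.73900206]), np.float64(6.228189289613308), 0.3481561319592476, 6.575)
```

View pics/s7.png

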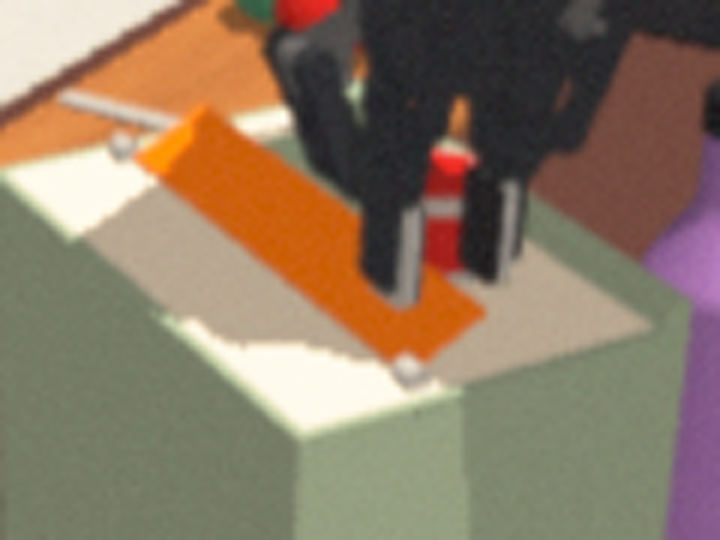

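View pics/w7.png

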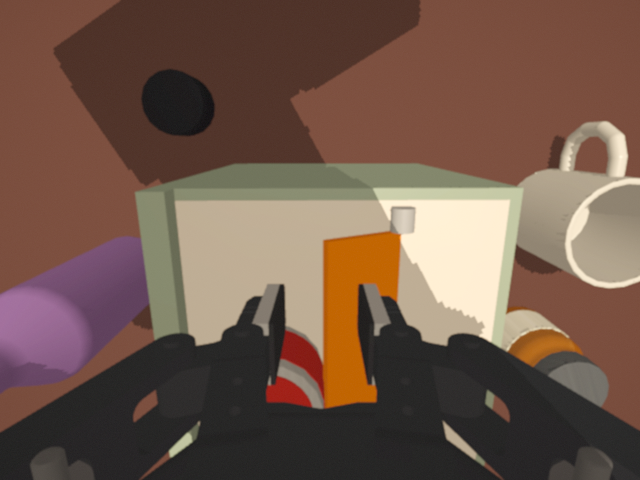

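```bash
python3 ang.py 325 240 | tail -5
```

```text
0.8 [-93.9  -4.4] expect y 0.7
0.9 [-93.2  -4.4] expect y -1.7
1.0 [-92.4  -4.3] expect y -3.8
1.1 [-91.6  -4.3] expect y -5.6
1.2 [-90.7  -4.2] expect y -7.1
```

The flap angle is about 1.05, enough for the tin. Now I'll push the tin along +x (tool z) while keeping the plate pressed.

Request:
drive_tool(rows=[0.5,-1,4,0,0,0,35,0.5,-1,8,0,0,0,35,0.5,-1,12,0,0,0,35,0.5,-1,16,0,0,0,35,0.5,-1,20,0,0,0,35,0.5,-1,24,0,0,0,35,0.5,-1,24,0,0,0,35])

```text
clock: 7.55
eef_pos: [531.8, -8.5, 156.8]
tcp_rot: [1.362, 1.559, 0.846]
contact_force: [-1.9, 4.6, 5.9]
opening: 0.349
```

```bash
python3 look.py 8
```

```text
(array([-38.86955187,  -6.70647441]), np.float64(-13.215637326272741), array([-3.90744437,  3.13582081]), np.float64(5.919578404944434), 0.3490671723481638, 7.55)
```

View pics/s8.png

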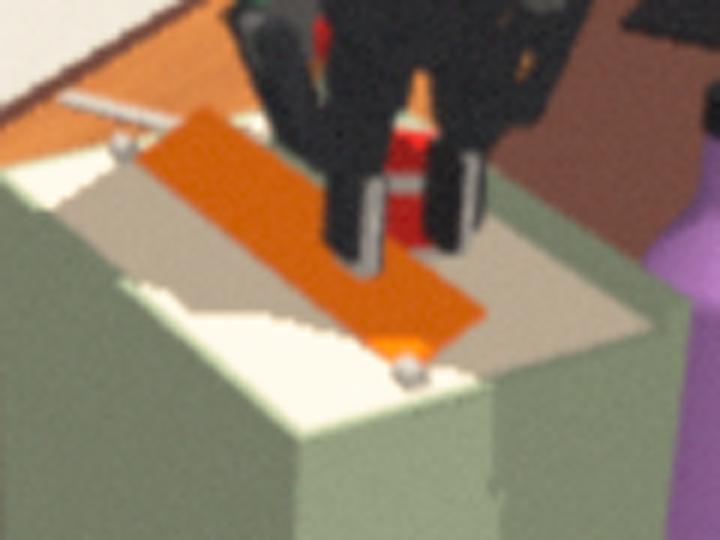

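View pics/w8.png

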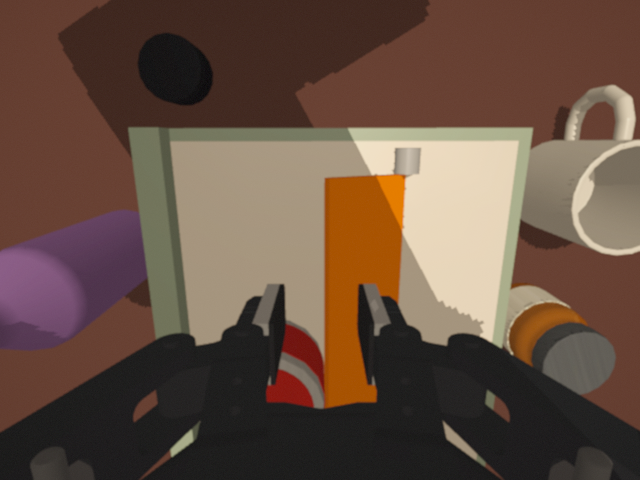

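The tin is still upright and moving just ahead of finger B. The plate is still fully over. I'll keep pushing.

Request:
drive_tool(rows=[0,-1.5,5,0,0,0,35,0,-1.5,10,0,0,0,35,0,-1.5,15,0,0,0,35,0,-1.5,20,0,0,0,35,0,-1.5,25,0,0,0,35,0,-1.5,30,0,0,0,35,0,-1.5,35,0,0,0,35,0,-1.5,35,0,0,0,35])

```text
clock: 8.65
eef_pos: [561.8, -26.7, 157.5]
tcp_rot: [1.371, 1.558, 0.855]
contact_force: [-1.3, 3.9, 5.2]
opening: 0.356
```

```bash
python3 look.py 9
```

```text
(array([-3.79032804, -7.95878881]), np.float64(-12.523544879739319), array([-3.02254644,  2.77299444]), np.float64(5.169554709600806), 0.3560523815406244, 8.65)
```

View pics/s9.png

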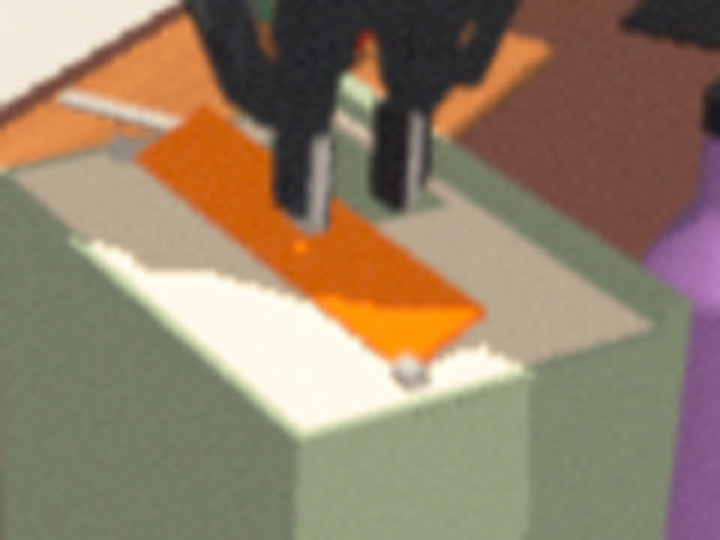

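View pics/w9.png

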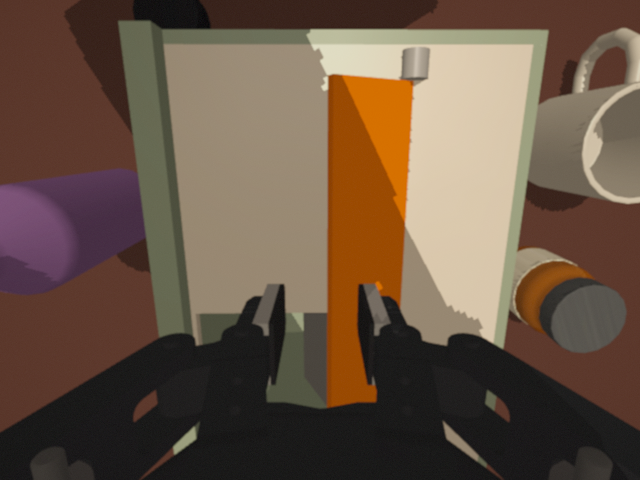

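Request:
drive_tool(rows=[0,-1,6,0,0,0,35,0,-1,12,0,0,0,35,0,-1,12,0,0,0,35,0,-1,12,0,0,0,35])

```text
clock: 9.25
eef_pos: [572.2, -33.1, 158.2]
tcp_rot: [1.336, 1.556, 0.819]
contact_force: [-0.5, 3.9, 4.6]
opening: 0.35
```

```bash
python3 - <<'E'
from h import *
print(binpos())
f=grab_frame("side")[:,:,::-1].copy();cv2.imwrite(f"pics/s10.png",cv2.resize(f[170:270,270:400],None,fx=6,fy=6,interpolation=cv2.INTER_CUBIC))
f=grab_frame("top")[:,:,::-1];cv2.imwrite("pics/t10.png",cv2.resize(f[170:320,260:460],None,fx=4,fy=4,interpolation=cv2.INTER_CUBIC))
E
```

```text
(array([ 8.42333883, -8.50939075]), np.float64(-11.762798105266), array([-2.32363279,  3.17125906]), np.float64(4.60993032067136), 0.34992118992346066, 9.25)
```

View pics/s10.png

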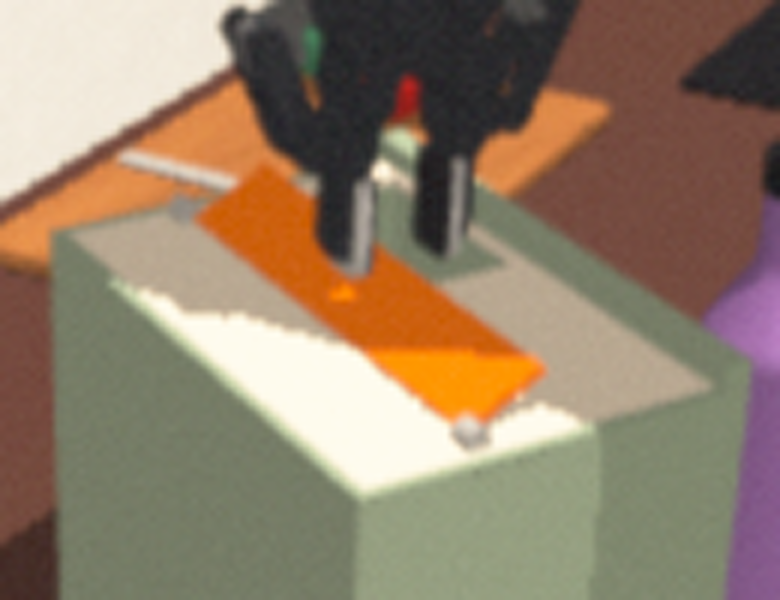

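View pics/t10.png

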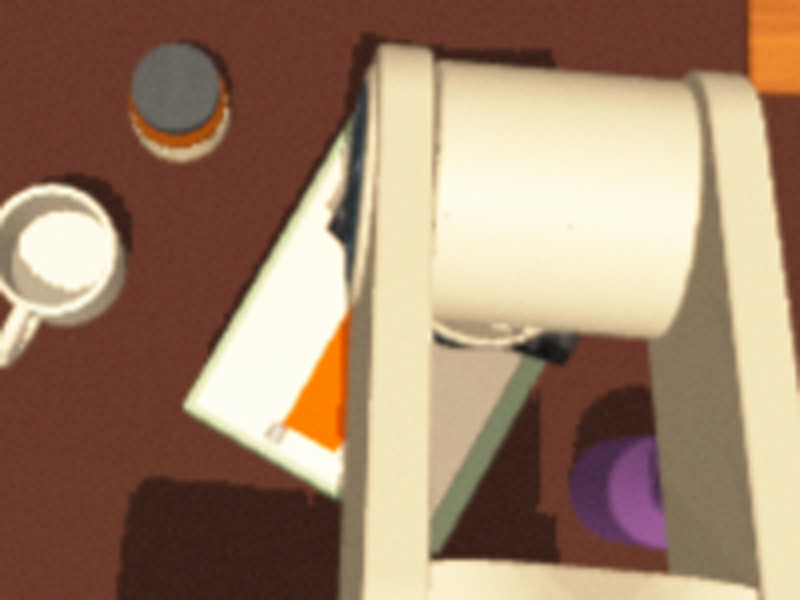

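The opening between the fingers is empty and the tin has gone through. The red at (405,95) is the tomato on the board. I'll ease the plate back in +y, then lift.

Request:
drive_tool(rows=[0,4,0,0,0,0,35,0,8,0,0,0,0,35,0,12,0,0,0,0,35,0,16,0,0,0,0,35,0,20,0,0,0,0,35,0,24,0,0,0,0,35,0,28,0,0,0,0,35,0,29,0,0,0,0,35,0,29,0,0,0,0,35])

```text
clock: 10.48
eef_pos: [586.2, -8.0, 158.4]
tcp_rot: [1.363, 1.557, 0.847]
contact_force: [0.6, 0.0, -0.6]
opening: 0.351
```

```bash
python3 look.py 11
```

```text
(array([ 8.35745178, 20.28526072]), np.float64(-11.603141597987786), array([0.48408146, 0.31795532]), np.float64(-0.622207168440334), 0.35055607545753453, 10.475)
```

View pics/w11.png

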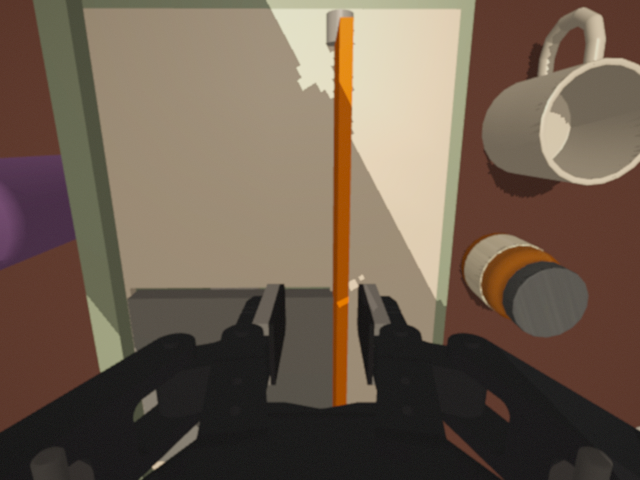

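View pics/s11.png

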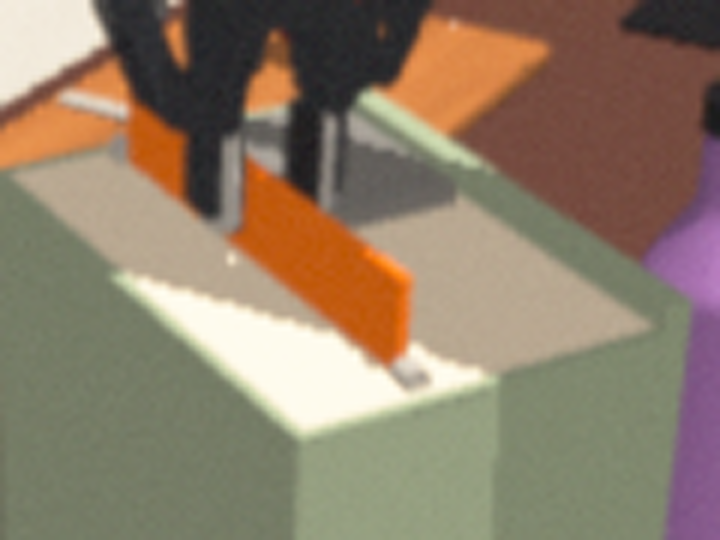

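The flap is shut, the plate is upright, there is no contact force and the deck is empty. I'll lift off and move away.

Request:
drive_tool(rows=[-10,0,0,0,0,0,35,-25,0,0,0,0,0,35,-50,0,0,0,0,0,35,-85,0,0,0,0,0,35,-120,0,0,0,0,0,35,-155,0,0,0,0,0,35,-170,-40,-40,0,0,0,35,-170,-90,-80,0,0,0,35,-170,-140,-120,0,0,0,35,-170,-140,-120,0,0,0,35])

```text
clock: 11.82
eef_pos: [408.1, -73.2, 327.6]
tcp_rot: [1.241, 1.556, 0.723]
contact_force: [1.7, 0.6, 0.2]
opening: 0.349
```

Request:
drive_tool(rows=[0,-50,0,0,0,0,35,0,-100,0,0,0,0,35,0,-150,0,0,0,0,35,0,-200,0,0,0,0,35,0,-200,0,0,0,0,35,0,-200,0,0,0,0,35])

```text
clock: 12.58
eef_pos: [309.6, -246.9, 325.4]
tcp_rot: [1.193, 1.555, 0.674]
contact_force: [-0.5, -0.1, -0.1]
opening: 0.352
```

```bash
python3 - <<'E'
from h import *
print(binpos())
f=grab_frame("side")[:,:,::-1].copy();cv2.imwrite(f"pics/s12.png",f)
f=grab_frame("top")[:,:,::-1];cv2.imwrite("pics/t12.png",cv2.resize(f[170:320,260:460],None,fx=4,fy=4,interpolation=cv2.INTER_CUBIC))
E
```

```text
(array([-116.35480529, -323.24561178]), np.float64(155.37953623102578), array([-0.34696568, -0.35817419]), np.float64(-0.07567963504334024), 0.3519431988837367, 12.575)
```

View pics/s12.png

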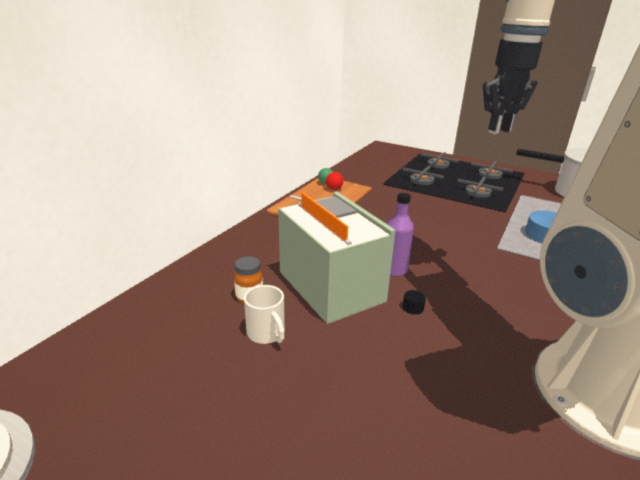

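View pics/t12.png

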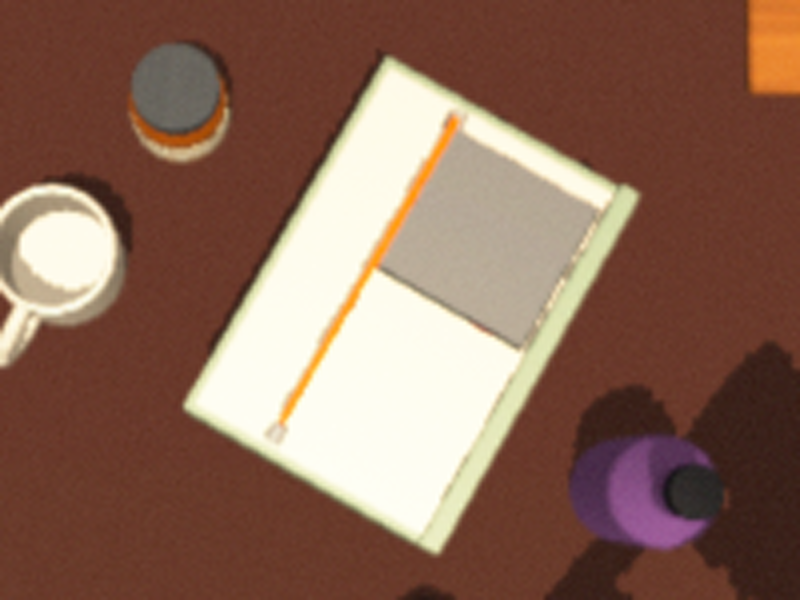

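The deck is empty, the flap is flush and shut with the plate upright, the bystanders have not moved, and the arm is clear.

```bash
python3 -c "
from rig import *
print(sign_off())"
```

```text
the job is handed in; nothing more can be done
None
```

The tin is in the bin, the flap has closed by itself, and I handed the job in at about 12.7 s. One finger held the push plate over, with the flap at about 1.05 rad and about 9 N on the wrist at most. The other finger slid the tin along the deck until it dropped through the opening.

**Last checks:**
- The top and side views show the deck empty, the flap shut and the plate upright. The bottle, jar, mug and black look-alike have not moved.
- Wrist force is within noise and the arm is clear of everything.
- I did not see the tin inside the bin. I infer it is there because it was nowhere else in view.

**Disagreements:**
- **Fingertip height:** the tips sat about 25–28 mm behind the reported TCP at 35% opening, more than the text suggests. I set the heights from the camera images instead.
- **Bin position:** the top, side and wrist cameras differed by about 2–4 mm on where the bin is. That did not affect the result.

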